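Present a ball-and-tray paperweight to the barcode scanner

TASK

Book in the paperweight from the carton: first fold both ajar flaps of the carton right back, well past upright, then lift out the small wooden tray with its loose steel ball and turn it, about a quarter turn, until the end with the label faces the window of the barcode scanner. Keep the tray level all the way so that the ball stays round the middle of its hollow (never more than half-way out to the rim), and leave all the other things where they are. Finish while still holding the tray in the gripper, still and level, with the label straight in front of the window, square to it, at the window's height and about 10 cm from it, and the ball at rest in the middle.

Things in the scene. Friction and masses are not known exactly. Their poses are not given: they have to be found in the camera images.
- carton: Brown shipping carton, 270 (x) x 180 (y) x 95 mm high, walls 4 mm, fixed. Origin: centre of its underside, x along its long sides. Inside, a flat layer pad lies 38 mm above the table; the tray stands on it in one half of the carton (-x or +x end), the staple box in the other. The short end flaps are already folded out and hang outside the ends, reaching 22 mm beyond them.
- carton_mouth (a point): Centre of the carton's mouth, at rim height, 95 mm above the table, midway between the hinges of the two long flaps (left on the +y side, right on the -y side). Axes as the carton's. Between the free edges of the two ajar flaps a gap of at least 50 mm is left over the middle of the mouth.
- left_flap (a joint): Angle (rad) of the left flap, on the carton's +y side: 0 flat over the mouth, 1.57 upright, more leans outwards, up to 3.4. Flap 88 mm deep, 266 mm long, 4 mm thick; hinge along the carton's x, 88 mm to +y of the mouth's centre, at rim height. Starts ajar at 0.8 to 1.15, moves at a light push (under 1 N), stays where it is left.
- right_flap (a joint): Angle of the right flap (carton's -y side): the mirror image, hinge 88 mm to -y of the mouth's centre.
- left_flap_edge (a point): Middle of the free edge of the left flap; it starts 63 to 80 mm above the rim and rises to 88 mm above it when the flap is upright.
- right_flap_edge (a point): Middle of the free edge of the right flap, likewise.
- tray_center (a point): Centre, half-way up, of the loose hardwood tray: 96 mm long (x) x 66 mm wide (y) x 30 mm high, 100 to 165 g, flat upright sides (grip it across the 66 mm). In its top a round hollow, 56 mm wide and 9 mm deep, like a shallow dish, holds the ball. x points out of the end that bears the label, z up. At the start the label points roughly towards the robot.
- tray_label (a point): Middle of the white paper barcode label on the end face of the tray, 48 mm from the tray's centre along its x and half-way up; the label, 50 mm wide, also folds 13 mm over onto the tray's top at that end. Axes as the tray's.
- tray_hollow (a point): Where the ball's centre lies when it rests in the middle of the hollow: 21 mm above the tray's centre. Axes as the tray's.
- ball_center (a point): Centre of the loose polished steel ball, 30 mm in diameter, about 110 g, resting in the hollow; its top stands 51 mm above the tray's underside. It rolls out if the tray is tilted or jerked.
- scan_window (a point): Centre of the dark window (62 x 70 mm, upright) of the hands-free barcode scanner, a black head on a round foot, 175 mm high, fixed to the table on the robot's right. The window's centre is 125 mm above the table. x points straight out of the window, z up.
- staple_box: White box of staples, 75 x 60 x 34 mm, loose, in the other half of the carton. To be left alone.
- tape_roll: Roll of brown parcel tape lying flat, 100 mm across, 48 mm high, loose. To be left alone.
- stapler: Black stapler, 135 mm long, 42 mm high, loose. To be left alone.
- box_knife: Closed grey box knife, 150 mm long, loose. To be left alone.
- pen_cup: Dark steel pen cup with pens, 80 mm across, 155 mm high with the pens, loose. To be left alone.
- calculator: Grey desk calculator, 155 x 90 mm, loose. To be left alone.

How it is judged:
On the way, in this order (a step that is already met when the one before it is completed fails the run):
1. both flaps are folded back past upright (1.9 rad or more) (value of joint each of left_flap, right_flap above 1.9 rad), for 0.2 s.
2. the tray is lifted clear of the carton with the ball in its hollow (height (world z) of tray_center above 0.11 m and distance between ball_center and tray_hollow below 0.014 m), for 0.2 s.
At the end, for the whole second after the job is handed in: Gripper holds the tray in the air, still, level within 0.1 rad; label 70 to 130 mm before the scanner window, within 25 mm of its middle sideways and in height, facing it within 0.2 rad; ball at rest within 6 mm of the middle of its hollow; both flaps back past 1.8 rad (x of tray_label in the frame of scan_window between 0.07 and 0.13 m and x of tray_center in the frame of scan_window above 0.105 m and y of tray_label in the frame of scan_window between -0.025 and 0.025 m and z of tray_label in the frame of scan_window between -0.025 and 0.025 m and angle between the x axis of tray_center and the x axis of scan_window, either way round below 0.2 rad and angle between tray_center's own z axis and vertical below 0.1 rad and distance between ball_center and tray_hollow below 0.006 m and linear speed of tray below 0.02 m/s and angular speed of tray below 0.15 rad/s and linear speed of ball below 0.03 m/s and contact force between the fingers and tray above 2 N and contact force between tray and carton below 0.05 N and value of joint each of left_flap, right_flap above 1.8 rad); the arm keeps its last pose, push and grip.
It fails at once if the ball rolls more than 14 mm from the middle of its hollow (distance between ball_center and tray_hollow above 0.014 m).
It fails at once if the tray is tilted by more than 0.2 rad (angle between tray_center's own z axis and vertical above 0.2 rad).
It fails at once if a bystander is moved by more than 30 mm (distance of any of staple_box, tape_roll, stapler, box_knife, pen_cup, calculator from where it was at the start of the episode above 0.03 m).
It also fails if it takes over 64 s, if anything falls off the work surface, if the arm or the gripper's body presses on something with over 40 N, if the wrist force passes 120 N, or if a joint passes its speed limit or range.

ROBOT

A 6-joint arm with a two-finger parallel gripper is mounted at the origin on the work surface. World frame = base frame: x ahead of the robot, y to its left, z up, the work surface at z = 0. Lengths are in m, angles in rad, forces in N, time in s.
With the tool pointing down it reaches from about 0.35 to 0.975 m from the base axis. Payload 4.9 kg.
Tool frame: the origin (TCP) lies at the very end of the fingers, on their centre line; the grasp point (between the pads) lies 19 mm behind it; x points along the fingers, y is the direction in which the jaws open and shut, and the axes are right-handed (so a half turn about x gives the same grasp; the last joint's range is limited). The gripper opens to 85 mm and grips with 20 to 120 N. Pads are 22 mm wide; open, the fingers measure 114 mm over their backs; the gripper's body (76 mm by 85 mm) begins 54 mm behind the grasp point. The pads swing forward as they close: fully open they stand 13 mm farther back than shut.
Start: joints at [-0.119, 0.053, 1.613, -0, 1.476, -0.119], TCP at [0.625, 0, 0.231] pointing down, gripper open.
Joint ranges: [-3.01, 3.01], [-1.01, 2.22], [0.06, 2.58], [-1.02, 4.17], [0.09, 2.62], [-3.14, 3.14]. Speed limits (rad/s): [2.57, 2.57, 3.14, 3.14, 3.14, 3.14].

INTERFACE

Orientations are given as a unit quaternion [w, x, y, z].
In Python, from plant import manip gives the robot as it stands.
- The arm moves only by the tool play_rows, never from a script. Its argument "plan" is a list of rows, each a list of 5 numbers: the shift along the tool's x, y, z in mm, then the turn about the tool's x in rad, then the closure, from -1 (fully open) to 1 (shut). A call has 1 to 8 rows; each row is the pose to reach, as a shift and turn from the pose commanded when the call began, along the tool's axes at that moment; what a row does not reach only later rows make up. A row lasts 1/8 s, in which the tool goes at most 62.5 mm and 10.7 degrees, less where a joint would pass 70% of its speed; a pose out of reach is approached as far as the arm can. A call with a gripper value outside its range is refused whole. The fingers move at their own pace and stop on an object; the grip force is fixed at half the most. Time passes only in rows, so rows that repeat a pose let the fingers close. It gives the time, the measured TCP pose, the force and the opening at its end, in the units of the state.
- manip.state(): the state, without advancing time (a new reading comes with each control period).
- manip.grab_frame(name): name is "scene" or "side" or "wrist"; returns a dict with "img" (480x640x3 uint8, red, green, blue), "range_z" (480x640 float32, m along the optical axis (not along the pixel's ray), 0 where there is no reading), "fx", "fy", "cx", "cy" (pixels), "origin" and "rotation" of the camera in the world. Camera axes: x right, y up, looking along -z (the intrinsics and any distortion apply to the point x, -y, -z); pixel columns grow to the right and rows downward; lengths in m; the calibration is good to about 2 mm. A picture is of the moment at which its call begins.
- manip.job_done(): hands the job in, once; it reports no verdict.
The state is a dict: "time": time; "joint_pos": joint angles; "joint_vel": joint speeds; "joint_efforts": joint torques, N m; "tool_pos": TCP position; "tool_rot": TCP orientation; "contact_force": force on the tool from outside, world axes, zero at the start; "ft_torque": the same for the moment, N m; "gripper_width": opening from 0.0 (shut) to 1.0 (fully open).
Only numpy, scipy, OpenCV 4.12 (cv2) and the standard library are available. Lean on these libraries where they do the work, as an engineer would, in place of code of your own. Each camera call takes 0.05 s, during which the arm holds its last target. There are 200 camera calls.

## Working session

There is one attempt and no reset: what is moved stays moved. The work goes in short steps, Python scripts to look and compute and a tool call to move; the robot and the scene stay as the last step left them, time stands still between calls to the robot, and variables do not carry over. Pictures are saved under pics/ and viewed, about 8 in all and at most 12, crops included, and the job is handed in when it is done.

Besides the shell and the picture viewer there is one more tool, called as name(argument=value, ...) on one line, values as JSON. play_rows: Moves the arm, as the interface text tells. Its arguments: {"type":"object","properties":{"plan":{"type":"array"}},"required":["plan"]}

```bash
mkdir -p pics; ls
cat > h.py <<'E'
import numpy as np, cv2
from plant import manip
def grab(n):
    f=manip.grab_frame(n); return f
def pts(f):
    z=f["range_z"]; v,u=np.mgrid[0:480,0:640]
    P=np.stack([(u-f["cx"])/f["fx"]*z,-(v-f["cy"])/f["fy"]*z,-z],-1)
    W=P@np.array(f["rotation"]).T+np.array(f["origin"]); W[z<=0]=np.nan
    return W
def save(n,img): cv2.imwrite("pics/"+n+".png",img[:,:,::-1])
E
python3 - <<'E'
from h import *
s=manip.state(); print(s)
for n in("scene","side","wrist"):
    f=grab(n); np.savez(n+"0.npz",img=f["img"],W=pts(f)); save(n+"0",f["img"])
    print(n,f["origin"],np.round(f["rotation"],2).tolist(),f["fx"],f.keys())
E
```

```text
pics
{'time': 0.0, 'joint_pos': array([-1.18971952e-01,  5.34013239e-02,  1.61431981e+00,  4.63965214e-05,
        1.47601189e+00, -1.19007893e-01]), 'joint_vel': array([-5.92130626e-04, -7.98953282e-05, -1.12459243e-03,  4.46555112e-04,
       -1.34248994e-03, -9.82233190e-04]), 'joint_efforts': array([ 2.70554956e-04, -3.93670499e+01, -3.70175600e+01, -1.62778279e-04,
        6.93513779e-03, -6.06393527e-06]), 'tool_pos': array([6.24363712e-01, 1.07006968e-04, 2.30020048e-01]), 'tool_rot': array([ 0.49940267,  0.49953688,  0.50061251, -0.50044679]), 'contact_force': array([-0.17037974,  0.2632293 , -0.6528132 ]), 'ft_torque': array([ 0.04223914, -0.03285106,  0.03660748]), 'gripper_width': 0.9962518327167497}Traceback (most recent call last):
  File "<stdin>", line 4, in <module>
  File "h.py", line 8, in pts
    W=P@np.array(f["rotation"]).T+np.array(f["origin"]); W[z<=0]=np.nan
      ~^~~~~~~~~~~~~~~~~~~~~~~~~~
ValueError: matmul: Input operand 1 has a mismatch in its core dimension 0, with gufunc signature (n?,k),(k,m?)->(n?,m?) (size 4 is different from 3)
```

```bash
sed -i 's/W=P@np.array(f\["rotation"\]).T/W=P@R(f["rotation"]).T/; 2a from scipy.spatial.transform import Rotation\ndef R(q): return Rotation.from_quat(np.array(q)[[1,2,3,0]]).as_matrix()' h.py
python3 - <<'E'
from h import *
print(np.round(R(manip.state()["tool_rot"]),3))
for n in("scene","side","wrist"):
    f=grab(n); np.savez(n+"0.npz",img=f["img"],W=pts(f)); save(n+"0",f["img"])
    print(n,f["origin"],np.round(R(f["rotation"]),2).tolist(),f["fx"],f["fy"],f["cx"],f["cy"],list(f))
a=cv2.imread("pics/scene0.png");b=cv2.imread("pics/side0.png")
E
```

```text
[[-0.002  1.     0.   ]
 [ 0.     0.    -1.   ]
 [-1.    -0.002 -0.   ]]
scene [ 1.39866012 -0.07338493  0.8943287 ] [[0.15, -0.66, 0.74], [0.99, 0.09, -0.12], [0.01, 0.75, 0.66]] 569.7340272272994 569.7340272272994 318.67809287060345 242.54108538227635 ['img', 'range_z', 'fx', 'fy', 'cx', 'cy', 'origin', 'rotation']
side [0.20658997 0.77163765 0.71695239] [[-0.9, 0.29, -0.32], [-0.43, -0.57, 0.7], [0.02, 0.77, 0.64]] 448.76871672073236 448.76871672073236 321.9258926580272 244.057477844427 ['img', 'range_z', 'fx', 'fy', 'cx', 'cy', 'origin', 'rotation']
wrist [0.62417299 0.07308232 0.37342964] [[1.0, -0.0, 0.0], [0.0, 0.96, 0.29], [-0.0, -0.29, 0.96]] 423.97056144023315 423.97056144023315 316.08508446477316 238.33963639066417 ['img', 'range_z', 'fx', 'fy', 'cx', 'cy', 'origin', 'rotation']
```

View pics/scene0.png

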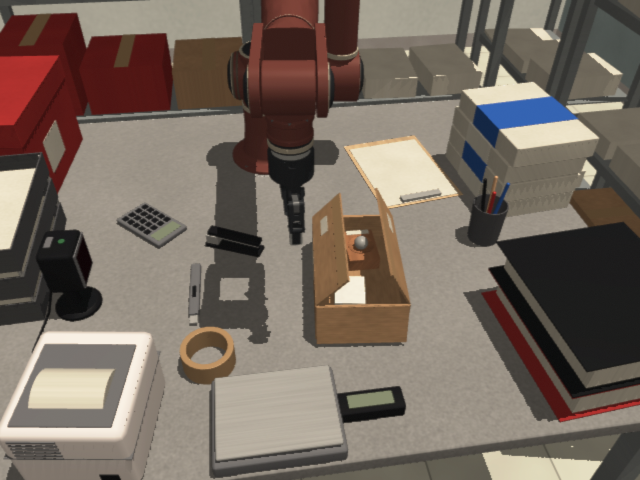

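View pics/side0.png

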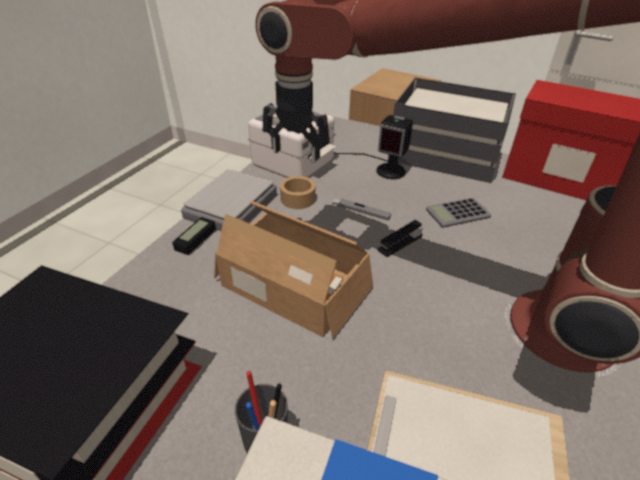

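Run:
```python
from h import *
S=np.load("scene0.npz");W=S["W"];I=S["img"]; 
hsv=cv2.cvtColor(I,cv2.COLOR_RGB2HSV)
np.set_printoptions(precision=3,suppress=True)
for (u,v) in [(361,242),(361,290),(316,307),(406,307),(345,193),(310,215),(375,200),(320,280),(400,280),(378,217),(72,265),(85,265)]:
    print((u,v),I[v,u],W[v,u])
# carton points: brown in region
reg=(W[...,0]>.4)&(W[...,0]<.95)&(W[...,1]>0)&(W[...,1]<.35)&(W[...,2]>.015)&(W[...,2]<.2)
cv2.imwrite("pics/reg.png",reg*255)
h,s,v=cv2.split(hsv); brown=reg&(h>5)&(h<22)&(s>70)
P=W[brown]; print(len(P),np.nanpercentile(P,[0.5,50,99.5],0))
# front end face: points z .03-.09 and x near max
q=P[(P[:,2]>.02)&(P[:,2]<.09)]; hi=np.percentile(q[:,0],98); print("front x",hi)
f=q[(q[:,0]>hi-.02)]; print(cv2.minAreaRect(f[:,:2].astype('f')), cv2.fitLine(f[:,:2].astype('f'),cv2.DIST_HUBER,0,.01,.01).T)
# flap edges: high points
t=P[P[:,2]>.125]
for n,m in(("L",t[:,1]>np.median(P[:,1])),("R",t[:,1]<np.median(P[:,1]))):
    g=t[m]; c,sv,vt=g.mean(0),*np.linalg.svd(g-g.mean(0),full_matrices=False)[1:]
    print(n,len(g),c,vt[0],"normal",vt[2],g.min(0),g.max(0))
print("top ring z~.095")
# ball grey
b=(np.abs(W[...,2]-.08)<.03)&(W[...,0]>.5)&(W[...,0]<.9)&(W[...,1]>.05)&(W[...,1]<.3)&(s<60)
n,l,st,ce=cv2.connectedComponentsWithStats(b.astype('u1'))
for i in range(1,n):
    if st[i,4]>30: print("grey",st[i],W[l==i].mean(0),np.nanmax(W[l==i],0))
# window/scanner dark
b=(W[...,1]<-.2)&(W[...,2]>.05)&(W[...,2]<.19)&(v<70)&(W[...,0]>.45)&(W[...,0]<.95)
n,l,st,ce=cv2.connectedComponentsWithStats(b.astype('u1'))
for i in range(1,n):
    if st[i,4]>100: print("dark",st[i],W[l==i].mean(0),np.nanmin(W[l==i],0),np.nanmax(W[l==i],0))
c=cv2.resize(I[215:330,20:130],None,fx=5,fy=5,interpolation=2); d=cv2.resize(I[180:350,300:420],None,fx=3,fy=3.38,interpolation=2)
h=min(len(c),len(d)); save("crop0",np.hstack([c[:h][:, :420],d[:h]]))
```

```text
(361, 242) [166 159 147] [0.505 0.159 0.08 ]
(361, 290) [244 236 218] [0.636 0.133 0.071]
(316, 307) [133  99  68] [0.687 0.034 0.093]
(406, 307) [114  85  59] [0.708 0.203 0.09 ]
(345, 193) [154 145 133] [ 0.22   0.18  -0.001]
(310, 215) [158 150 137] [0.3   0.076 0.001]
(375, 200) [155 146 135] [ 0.255  0.253 -0.005]
(320, 280) [135 101  69] [0.628 0.051 0.103]
(400, 280) [152 114  78] [0.676 0.196 0.131]
(378, 217) [87 66 45] [0.439 0.211 0.091]
(72, 265) [14 15 16] [ 0.567 -0.412  0.147]
(85, 265) [15  5  6] [ 0.533 -0.402  0.114]
10742 [[0.428 0.035 0.016]
 [0.619 0.138 0.076]
 [0.724 0.229 0.172]]
front x 0.7205076197197917
((0.7107868790626526, 0.12276901304721832), (0.17763453722000122, 0.023335428908467293), 86.63092041015625) [[0.084 0.996 0.71  0.134]]
L 813 [0.588 0.192 0.155] [ 0.994 -0.109 -0.012] normal [0.101 0.867 0.489] [0.435 0.167 0.125] [0.705 0.223 0.174]
R 1640 [0.572 0.091 0.145] [ 0.993 -0.117 -0.002] normal [-0.086 -0.742  0.664] [0.422 0.06  0.125] [0.691 0.124 0.164]
top ring z~.095
grey [355 238  13  11  97] [0.506 0.159 0.078] [0.516 0.174 0.088]
grey [334 276  31  28 673] [0.637 0.113 0.07 ] [0.672 0.144 0.075]
dark [  0 216  32  57 908] [ 0.527 -0.515  0.163] [ 0.45  -0.545  0.137] [ 0.565 -0.507  0.19 ]
dark [   0  230   92   70 3723] [ 0.547 -0.457  0.128] [ 0.45  -0.569  0.051] [ 0.573 -0.399  0.179][ WARN:0@0.731] global loadsave.cpp:1063 imwrite_ Unsupported depth image for selected encoder is fallbacked to CV_8U.
```

View pics/crop0.png

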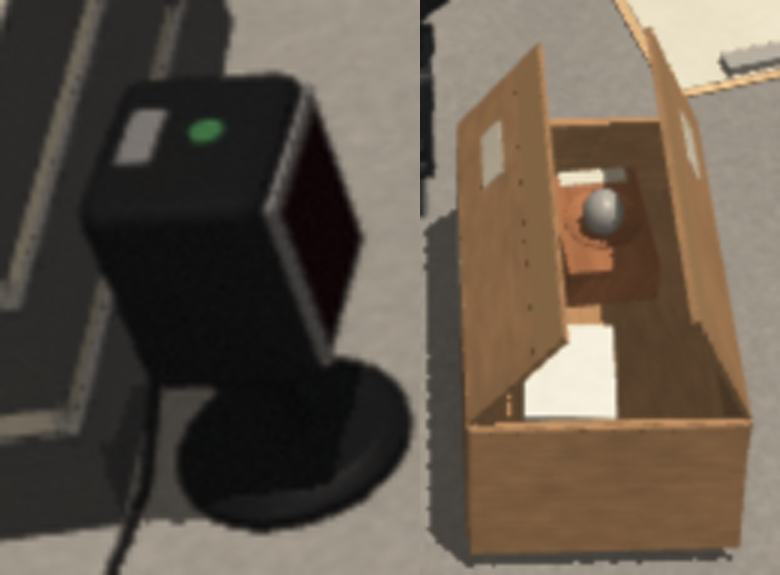

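View pics/wrist0.png

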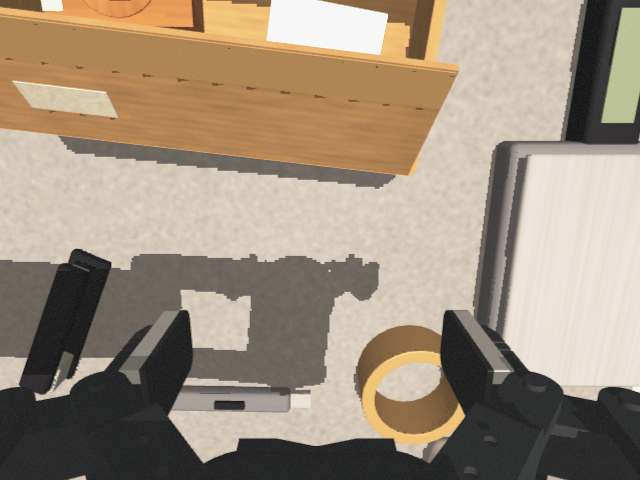

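play_rows(plan=[[0,-20,-45,0,1],[0,-40,-90,0,1],[0,-62,-138,0,1],[0,-62,-138,0,1],[0,-62,-138,0,1],[0,-62,-138,0,1],[0,-62,-138,0,1]])

```text
time: 1.08
tool_pos: [0.5634, 0.137, 0.2312]
tool_rot: [-0.5, -0.5, -0.5, 0.5]
contact_force: [-0.1, 0.3, -0.3]
gripper_width: -0.003
```

Run:
```python
from h import *
np.set_printoptions(precision=3,suppress=True)
s=manip.state();print(s["tool_pos"],s["gripper_width"])
f=grab("wrist");W=pts(f);save("w1",f["img"]);np.savez("w1.npz",img=f["img"],W=W)
for n in("scene","side"):
    S=np.load(n+"0.npz");W=S["W"];I=S["img"].astype(int)
    m=(W[...,1]<-.3)&(W[...,1]>-.5)&(W[...,2]>.07)&(W[...,2]<.18)&(I[...,0]>I[...,1]+5)&(I.max(-1)<60)&(W[...,0]<.75)&(W[...,0]>.45)
    k,l,st,ce=cv2.connectedComponentsWithStats(m.astype('u1'),connectivity=8)
    i=1+np.argmax(st[1:,4]);P=W[l==i];
    c=np.median(P,0);P=P[np.linalg.norm(P-c,axis=1)<.06];
    L=cv2.fitLine(P[:,:2].astype('f'),cv2.DIST_HUBER,0,.01,.01).ravel()
    print(n,st[i],ce[i],c,(P.min(0)+P.max(0))/2,P.min(0),P.max(0),L)
```

```text
[0.563 0.137 0.231] -0.002960485664033382
scene [ 76 236  16  45 361] [ 83.648 258.756] [ 0.529 -0.402  0.126] [ 0.527 -0.402  0.125] [ 0.494 -0.405  0.089] [ 0.56  -0.399  0.161] [ 0.999 -0.039  0.529 -0.402]
side [380 128  22  27 459] [390.442 140.532] [ 0.526 -0.401  0.126] [ 0.526 -0.401  0.125] [ 0.495 -0.409  0.088] [ 0.558 -0.393  0.162] [ 0.999 -0.047  0.526 -0.401]
```

View pics/w1.png

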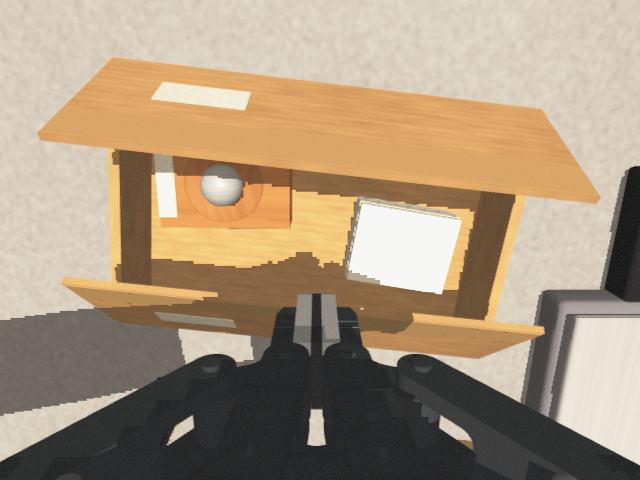

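play_rows(plan=[[48,0,-5,0,1],[96,0,-5,0,1],[96,2,-20,0,1],[96,4,-42,0,1],[96,7,-64,0,1],[96,9,-86,0,1],[96,11,-108,0,1],[96,14,-130,0,1]])

```text
time: 2.12
tool_pos: [0.5773, 0.27, 0.1361]
tool_rot: [0.5, 0.5, 0.5, -0.499]
contact_force: [0.0, -0.1, -0.0]
gripper_width: 0.001
```

play_rows(plan=[[0,0,0,0,1],[0,-4,40,0,1],[0,-9,85,0,1],[0,-14,125,0,1],[0,-16,142,0,1],[0,-19,164,0,1],[0,-21,186,0,1],[0,-24,208,0,1]])

```text
time: 3.12
tool_pos: [0.5572, 0.0609, 0.1435]
tool_rot: [0.502, 0.503, 0.498, -0.497]
contact_force: [-1.7, 4.3, 19.0]
gripper_width: 0.001
```

play_rows(plan=[[0,-2,16,0,1],[0,-4,32,0,1],[0,-5,46,0,1],[0,-5,46,0,1],[0,0,0,0,1],[0,6,-50,0,1],[0,6,-60,0,1]])

```text
time: 4.0
tool_pos: [0.5587, 0.1225, 0.1349]
tool_rot: [0.501, 0.499, 0.501, -0.499]
contact_force: [0.1, -0.6, -0.4]
gripper_width: -0.003
```

Run:
```python
from h import *
np.set_printoptions(precision=3,suppress=True)
s=manip.state();print(s["tool_pos"],s["gripper_width"])
f=grab("scene");W=pts(f);save("s2",f["img"]);np.savez("s2.npz",img=f["img"],W=W)
I=f["img"];h,sa,v=cv2.split(cv2.cvtColor(I,cv2.COLOR_RGB2HSV))
B=(h>5)&(h<22)&(sa>70)&(v>50)
q=(W-np.array([.562,.138,.095])); t=q@[.993,-.115,0]; n=q@[.115,.993,0]; z=q[...,2]
for nm,sg in(("L",1),("R",-1)):
    m=B&(sg*n>.095)&(sg*n<.19)&(abs(t)<.13)&(z>.003)&(z<.1)
    print(nm,m.sum(),np.percentile(n[m],[2,98]),np.percentile(z[m],[2,98]),"ang",np.median(np.arctan2(z[m],-(sg*n[m]-.088))))
```

```text
[0.559 0.123 0.135] -0.0034743865246398714
L 3319 [0.097 0.159] [0.006 0.049] ang 2.5310465193041214
R 2793 [-0.158 -0.096] [0.007 0.053] ang 2.4765730297335815
```

View pics/s2.png

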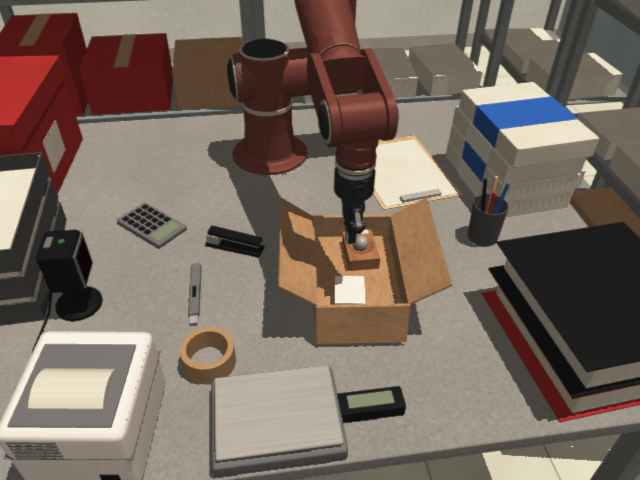

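play_rows(plan=[[-48,0,0,0,0],[-96,-15,20,0,-1],[-96,-30,40,0,-1],[-96,-40,50,0,-1],[-96,-40,50,0,-1],[-96,-40,50,0,-1]])

```text
time: 4.8
tool_pos: [0.5187, 0.0701, 0.2303]
tool_rot: [0.5, 0.5, 0.5, -0.5]
contact_force: [-0.0, 0.7, 0.0]
gripper_width: 1.002
```

Run:
```python
from h import *
np.set_printoptions(precision=4,suppress=True)
s=manip.state();print(s["tool_pos"],s["gripper_width"])
f=grab("wrist");W=pts(f);save("w3",f["img"]);np.savez("w3.npz",img=f["img"],W=W)
I=f["img"];h,sa,v=cv2.split(cv2.cvtColor(I,cv2.COLOR_RGB2HSV))
x,y,z=W[...,0],W[...,1],W[...,2]
print("z hist",np.histogram(z[(x>.42)&(x<.58)&(y>.08)&(y<.23)],bins=np.arange(.03,.1,.004)))
top=(z>.061)&(z<.075)&(x>.42)&(x<.57)&(y>.08)&(y<.23)
k,l,st,ce=cv2.connectedComponentsWithStats(top.astype('u1'));i=1+np.argmax(st[1:,4])
P=W[l==i];print("top",len(P),P.mean(0),cv2.minAreaRect(P[:,:2].astype('f')))
lab=(l==i)&(sa<60)&(v>150); print("label",lab.sum(),W[lab].mean(0))
b=(z>.076)&(z<.095)&(x>.42)&(x<.57)&(y>.08)&(y<.23)&(sa<60); B=W[b]; print("ball",b.sum(),B.mean(0),B.max(0))
A=np.c_[2*B,np.ones(len(B))];r=np.linalg.lstsq(A,(B**2).sum(1),rcond=None)[0];print("sphere",r[:3],np.sqrt(r[3]+r[:3]@r[:3]))
```

```text
[0.5187 0.0701 0.2303] 1.0018119189427002
z hist (array([    0,  5966, 17921,   295,   290,   292,   317,   432,  2501,
       10708,   649,   435,   673,   964,  1113,   490,  2356]), array([0.03 , 0.034, 0.038, 0.042, 0.046, 0.05 , 0.054, 0.058, 0.062,
       0.066, 0.07 , 0.074, 0.078, 0.082, 0.086, 0.09 , 0.094, 0.098]))
top 12953 [0.496  0.1615 0.0676] ((0.4959058165550232, 0.16035887598991394), (0.06622184067964554, 0.09654201567173004), 89.13502502441406)
label 1467 [0.4542 0.1617 0.069 ]
ball 1614 [0.4967 0.1599 0.0851] [0.5104 0.1741 0.0914]
sphere [0.4962 0.1603 0.0752] 0.014433283996033342
```

View pics/w3.png

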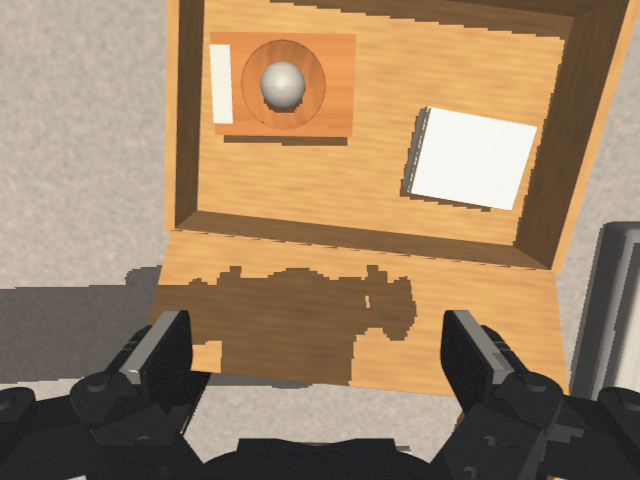

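play_rows(plan=[[0,-6,-22,0.18,-1],[0,-12,-45,0.36,-1],[0,-18,-68,0.54,-1],[0,-23,-90,0.72,-1],[0,-23,-90,0.9,-1],[0,-23,-90,1.08,-1],[0,-23,-90,1.26,-1],[0,-23,-90,1.44,-1]])

```text
time: 5.85
tool_pos: [0.496, 0.1606, 0.2307]
tool_rot: [-0.044, -0.705, -0.044, 0.706]
contact_force: [0.0, 0.6, 0.8]
gripper_width: 1.006
```

play_rows(plan=[[0,0,0,0.15,-1],[0,0,0,0.15,-1],[0,0,0,0.15,-1]])

```text
time: 6.22
tool_pos: [0.496, 0.1603, 0.231]
tool_rot: [0.006, -0.707, 0.006, 0.707]
contact_force: [-0.2, 0.1, 0.2]
gripper_width: 1.0
```

Run:
```python
from h import *
np.set_printoptions(precision=4,suppress=True)
s=manip.state();M=R(s["tool_rot"]);print(s["tool_pos"],M)
print("shift to z .036 tool",M.T@(np.array([.496,.1603,.036])-s["tool_pos"])*1000)
f=grab("wrist");W=pts(f);x,y,z=W[...,0],W[...,1],W[...,2]
top=(z>.061)&(z<.075)&(x>.42)&(x<.57)&(y>.08)&(y<.23)
k,l,st,ce=cv2.connectedComponentsWithStats(top.astype('u1'));i=1+np.argmax(st[1:,4])
P=W[l==i];print("top",len(P),P.mean(0),cv2.minAreaRect(P[:,:2].astype('f')))
```

```text
[0.496  0.1603 0.231 ] [[-0.0006 -0.0166 -0.9999]
 [-0.0001 -0.9999  0.0166]
 [-1.      0.0001  0.0006]]
shift to z .036 tool [194.9994  -0.0438  -0.1355]
top 10073 [0.4984 0.16   0.0676] ((0.4955928325653076, 0.16008049249649048), (0.06608694791793823, 0.09662273526191711), 89.16873168945312)
```

play_rows(plan=[[35,0,0,0,-1],[75,0,0,0,-1],[115,0,0,0,-1],[145,0,0,0,-1],[165,0,0,0,-1],[180,0,0,0,-1],[190,0,0,0,-1],[193,0,0,0,-1]])

```text
time: 7.28
tool_pos: [0.496, 0.16, 0.038]
tool_rot: [0.007, -0.707, 0.007, 0.707]
contact_force: [-0.6, -0.6, 1.4]
gripper_width: 0.999
```

Run:
```python
from h import *
s=manip.state();print(s["tool_pos"],s["contact_force"])
f=grab("wrist");W=pts(f);save("w4",f["img"])
I=f["img"];Z=W[...,2]
f2=grab("scene");I2=f2["img"];a=cv2.resize(I2[170:320,290:420],(520,600));b=cv2.resize(I,(280,210))
c=np.zeros((600,800,3),'u1');c[:,:520]=a;c[:210,520:]=b;save("c4",c)
```

```text
[0.49598443 0.16002261 0.03804135] [-0.55845912 -0.5580255   1.42789439]
```

View pics/w4.png

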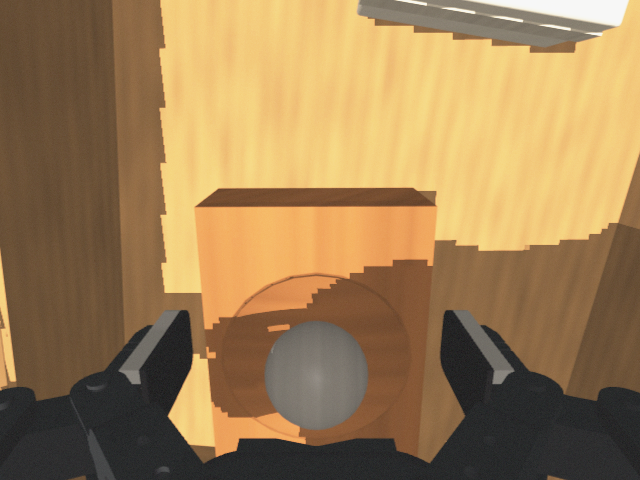

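play_rows(plan=[[3,0,0,0,-1],[6,0,0,0,-0.9],[6,0,0,0,-0.8],[6,0,0,0,-0.7],[6,0,0,0,-0.65],[6,0,0,0,-0.6],[6,0,0,0,-0.55],[6,0,0,0,-0.5]])

```text
time: 8.38
tool_pos: [0.4977, 0.1604, 0.0342]
tool_rot: [-0.007, 0.708, -0.006, -0.706]
contact_force: [2.0, 2.9, 5.1]
gripper_width: 0.768
```

play_rows(plan=[[0,0,0,0,-0.45],[0,0,0,0,-0.4],[0,0,0,0,-0.2],[0,0,0,0,0.2],[0,0,0,0,0.6],[0,0,0,0,1],[0,0,0,0,1],[0,0,0,0,1]])

```text
time: 9.38
tool_pos: [0.4957, 0.1605, 0.0332]
tool_rot: [0.007, -0.707, 0.006, 0.707]
contact_force: [-4.5, 0.2, 10.3]
gripper_width: 0.764
```

play_rows(plan=[[-0.5,0,0,0,1],[-1.5,0,0,0,1],[-3,0,0,0,1],[-5,0,0,0,1],[-7,0,0,0,1],[-9,0,0,0,1],[-10,0,0,0,1],[-10,0,0,0,1]])

```text
time: 10.38
tool_pos: [0.4961, 0.16, 0.0425]
tool_rot: [-0.007, 0.707, -0.007, -0.707]
contact_force: [0.1, 0.6, -2.0]
gripper_width: 0.768
```

```bash
cat > chk.py <<'E'
from h import *
np.set_printoptions(precision=4,suppress=True)
def chk(save_as=None):
    s=manip.state();M=R(s["tool_rot"]);p=s["tool_pos"];print("tcp",p,"dir",M[:,0],"y",M[:,1],s["contact_force"],s["gripper_width"])
    f=grab("wrist");W=pts(f);T=(W-p)@M  # tool frame
    if save_as: save(save_as,f["img"])
    I=f["img"];h,sa,v=cv2.split(cv2.cvtColor(I,cv2.COLOR_RGB2HSV))
    a,b,c=T[...,0],T[...,1],T[...,2]
    near=(abs(b)<.036)&(c>-.06)&(c<.06)&(a>-.06)&(a<.01)
    wood=near&(sa>110)&(h<20)
    P=T[wood]; hh=np.histogram(P[:,0],bins=np.arange(-.06,.012,.004));print("wood depth",hh[0])
    d=hh[1][np.argmax(hh[0])]+.002; m=wood&(abs(a-d)<.004)&((b**2+c**2)>.029**2); Q=W[m]
    n=np.linalg.lstsq(np.c_[Q[:,:2],np.ones(len(Q))],Q[:,2],rcond=None)[0];print("top z",Q[:,2].mean(),"slopes",n[:2], "y ext",T[m][:,1].min(),T[m][:,1].max(),"z ext",T[m][:,2].min(),T[m][:,2].max())
    B=T[near&(sa<60)&(a<d-.008)&((b**2+c**2)<.0225**2)&(a>d-.024)]
    A=np.c_[2*B,np.ones(len(B))];r=np.linalg.lstsq(A,(B**2).sum(1),rcond=None)[0];print("ball tool",len(B),r[:3],"r",np.sqrt(r[3]+r[:3]@r[:3]))
if __name__=="__main__":
    import sys; chk(*sys.argv[1:])
E
python3 chk.py w5
```

```text
tcp [0.4961 0.16   0.0425] dir [ 0.0002  0.     -1.    ] y [-0.0192 -0.9998 -0.0001] [ 0.0829  0.5878 -1.9744] 0.7683385973771754
wood depth [    0     0     9     3     1  2329 42028  7240   947   417   396   326
   324   217     0   450   367]
top z 0.07738186337651615 slopes [-0.0033 -0.0044] y ext -0.03443597299727513 0.035996370021542594 z ext -0.05816787959484725 0.030931162897368372
ball tool 9118 [-0.0417  0.0004 -0.0078] r 0.01447256543334806
```

View pics/w5.png

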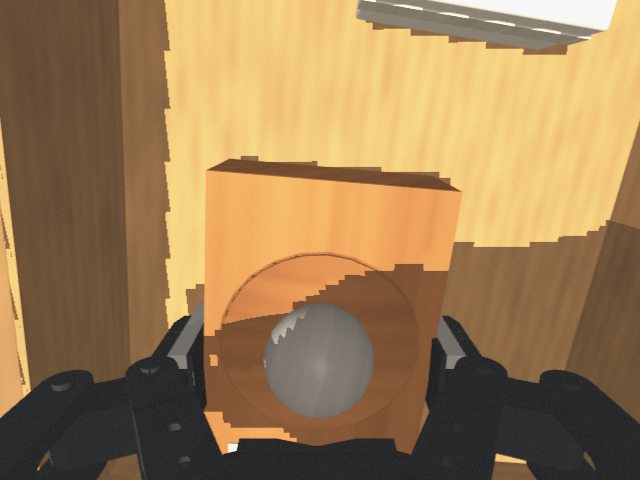

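```bash
cat > yaw.py <<'E'
from h import *
np.set_printoptions(precision=4,suppress=True)
s=manip.state();M=R(s["tool_rot"]);p=s["tool_pos"]
f=grab("wrist");W=pts(f);T=(W-p)@M;a,b,c=np.moveaxis(T,-1,0)
m=(abs(a+.0345)<.005)&(abs(b)<.045)&(c<-.012)&(c>-.075)
m=cv2.morphologyEx(m.astype('u1'),cv2.MORPH_OPEN,np.ones((7,7)))>0
# end edge: min c per b-bin ; side edges: b extents per c-bin
e=[(x,c[m&(abs(b-x)<.0015)].min()) for x in np.arange(-.026,.027,.004)]
k=np.polyfit(*zip(*e),1);print("end edge slope",k)
cs=np.arange(-.05,-.02,.004)
L=[(x,b[m&(abs(c-x)<.0015)].min()) for x in cs];H=[(x,b[m&(abs(c-x)<.0015)].max()) for x in cs]
kl,kh=np.polyfit(*zip(*L),1),np.polyfit(*zip(*H),1);print("sides",kl,kh)
print(H,L)
E
python3 yaw.py
```

```text
end edge slope [ 0.0822 -0.0559]
sides [-0.0836 -0.0335] [-0.0873  0.0331]
[(np.float64(-0.05), np.float64(0.037398616457297605)), (np.float64(-0.046), np.float64(0.037089475769234735)), (np.float64(-0.041999999999999996), np.float64(0.03689545433769704)), (np.float64(-0.03799999999999999), np.float64(0.03615857106922957)), (np.float64(-0.03399999999999999), np.float64(0.03585876591580911)), (np.float64(-0.029999999999999985), np.float64(0.035809045733539185)), (np.float64(-0.02599999999999998), np.float64(0.035443302243736007)), (np.float64(-0.021999999999999978), np.float64(0.03489282739047442))] [(np.float64(-0.05), np.float64(-0.029178082973200826)), (np.float64(-0.046), np.float64(-0.029571112440910426)), (np.float64(-0.041999999999999996), np.float64(-0.030179513441911734)), (np.float64(-0.03799999999999999), np.float64(-0.030238729561774695)), (np.float64(-0.03399999999999999), np.float64(-0.03062836449919519)), (np.float64(-0.029999999999999985), np.float64(-0.030913408965093057)), (np.float64(-0.02599999999999998), np.float64(-0.031327207240208634)), (np.float64(-0.021999999999999978), np.float64(-0.03156611545515079))]
```

play_rows(plan=[[-2,0,0,0,1],[-6,0,0,0,1],[-13,0,0,0,1],[-23,0,0,0,1],[-35,0,0,0,1],[-47,0,0,0,1],[-59,0,0,0,1],[-71,0,0,0,1]])

```text
time: 11.48
tool_pos: [0.496, 0.16, 0.1143]
tool_rot: [-0.007, 0.707, -0.007, -0.707]
contact_force: [-0.8, -0.6, -2.5]
gripper_width: 0.773
```

play_rows(plan=[[-12,0,0,0,1],[-24,0,0,0,1],[-36,0,0,0,1],[-48,0,0,0,1],[-60,0,0,0,1],[-70,0,0,0,1],[-77,0,0,0,1],[-80,0,0,0,1]])

```text
time: 12.48
tool_pos: [0.4961, 0.16, 0.1938]
tool_rot: [-0.007, 0.707, -0.007, -0.707]
contact_force: [0.0, 0.3, -2.7]
gripper_width: 0.769
```

```bash
python3 chk.py; python3 yaw.py|head -2
```

```text
tcp [0.4961 0.16   0.1938] dir [ 0.0004  0.0001 -1.    ] y [-0.0192 -0.9998 -0.0001] [ 0.0156  0.3121 -2.6684] 0.7686161570060629
wood depth [    0     0     3     4     4  2518 41933  7127   942   426   370   340
   315   216     0     0     0]
top z 0.22873414304834772 slopes [-0.0031 -0.004 ] y ext -0.034268483380147104 0.035998234762356265 z ext -0.058100523519442164 0.031247256025810036
ball tool 9112 [-0.0417  0.0004 -0.0077] r 0.014491556876737992
end edge slope [ 0.0823 -0.0559]
sides [-0.0792 -0.0333] [-0.0861  0.0331]
```

play_rows(plan=[[0,2,0,0,1],[0,6,-0.5,0,1],[0,12,-1,0,1],[0,21,-2,0,1],[0,33,-3.5,0,1],[0,47,-5,0,1],[0,62,-6.5,0,1],[0,77,-8,0,1]])

```text
time: 13.58
tool_pos: [0.5026, 0.0816, 0.1933]
tool_rot: [-0.007, 0.707, -0.007, -0.707]
contact_force: [0.3, 0.4, -3.2]
gripper_width: 0.772
```

play_rows(plan=[[0,15,-1.6,0,1],[0,30,-3.2,0,1],[0,45,-4.8,0,1],[0,60,-6.4,0,1],[0,75,-8,0,1],[0,90,-9.6,0,1],[0,105,-11.2,0,1],[0,120,-12.8,0,1]])

```text
time: 14.58
tool_pos: [0.5131, -0.0384, 0.1933]
tool_rot: [0.007, -0.707, 0.007, 0.707]
contact_force: [-0.3, 1.0, -2.3]
gripper_width: 0.77
```

play_rows(plan=[[0,15,-1.6,0,1],[0,30,-3.2,0,1],[0,45,-4.8,0,1],[0,60,-6.4,0,1],[0,75,-8,0,1],[0,90,-9.6,0,1],[0,105,-11.2,0,1],[0,120,-12.8,0,1]])

```text
time: 15.58
tool_pos: [0.5236, -0.1586, 0.1933]
tool_rot: [-0.007, 0.707, -0.007, -0.707]
contact_force: [1.0, 0.5, -2.7]
gripper_width: 0.769
```

play_rows(plan=[[0,15,-1.6,0,1],[0,30,-3.2,0,1],[0,45,-4.8,0,1],[0,59,-6.3,0,1],[0,72,-7.7,0,1],[0,83,-9,0,1],[0,92,-10,0,1],[0,98,-10.6,0,1]])

```text
time: 16.58
tool_pos: [0.5322, -0.2563, 0.1932]
tool_rot: [0.007, -0.707, 0.007, 0.707]
contact_force: [0.8, 0.9, -2.2]
gripper_width: 0.771
```

play_rows(plan=[[0,3.5,-0.3,-0.02,1],[0,5.5,-0.5,-0.06,1],[0,6,-0.5,-0.12,1],[0,6,-0.5,-0.19,1],[0,6,-0.5,-0.26,1],[0,6,-0.5,-0.33,1],[0,6,-0.5,-0.4,1],[0,6,-0.5,-0.47,1]])

```text
time: 17.58
tool_pos: [0.5326, -0.2615, 0.1933]
tool_rot: [0.159, 0.689, 0.159, -0.689]
contact_force: [-0.0, 0.5, -2.3]
gripper_width: 0.769
```

play_rows(plan=[[0,0,0,-0.07,1],[0,0,0,-0.14,1],[0,0,0,-0.21,1],[0,0,0,-0.28,1],[0,0,0,-0.35,1],[0,0,0,-0.42,1],[0,0,0,-0.49,1],[0,0,0,-0.56,1]])

```text
time: 18.58
tool_pos: [0.5326, -0.2615, 0.1933]
tool_rot: [0.343, 0.618, 0.343, -0.618]
contact_force: [-0.1, 0.6, -2.7]
gripper_width: 0.767
```

play_rows(plan=[[0,0,0,-0.07,1],[0,0,0,-0.14,1],[0,0,0,-0.21,1],[0,0,0,-0.28,1],[0,0,0,-0.35,1],[0,0,0,-0.42,1],[0,0,0,-0.49,1],[0,0,0,-0.55,1]])

```text
time: 19.58
tool_pos: [0.5326, -0.2615, 0.1933]
tool_rot: [0.498, 0.502, 0.498, -0.502]
contact_force: [-0.9, 0.4, -3.4]
gripper_width: 0.772
```

play_rows(plan=[[2,0,0,-0.04,1],[6,0,0,-0.05,1],[13,0,0,-0.05,1],[23,0,0,-0.05,1],[35,0,0,-0.05,1],[46,0,0,-0.05,1],[55,0,0,-0.05,1],[60,0,0,-0.05,1]])

```text
time: 20.58
tool_pos: [0.5323, -0.2616, 0.1323]
tool_rot: [0.51, 0.49, 0.51, -0.49]
contact_force: [0.1, -0.5, -2.3]
gripper_width: 0.775
```

```bash
python3 chk.py w6; python3 yaw.py|head -2
python3 - <<'E'
from h import *
f=grab("side");save("side6",f["img"][60:360,200:600]);f=grab("scene");save("s6",f["img"])
E
```

```text
tcp [ 0.5323 -0.2616  0.1323] dir [-0.0009  0.0006 -1.    ] y [ 0.9992  0.04   -0.0009] [ 0.113  -0.499  -2.3309] 0.775450565068175
wood depth [    0     0     3     2    10  3176 41395  7022   859   416   373   350
   309   180     0     0     0]
top z 0.16730342624420316 slopes [ 0.004  -0.0039] y ext -0.034284794878853046 0.035997159069711494 z ext -0.058951746979590554 0.029179529393797827
ball tool 8728 [-0.0418  0.0004 -0.0086] r 0.014454240955886925
end edge slope [ 0.0833 -0.0568]
sides [-0.0837 -0.0334] [-0.0834  0.0331]
```

View pics/s6.png

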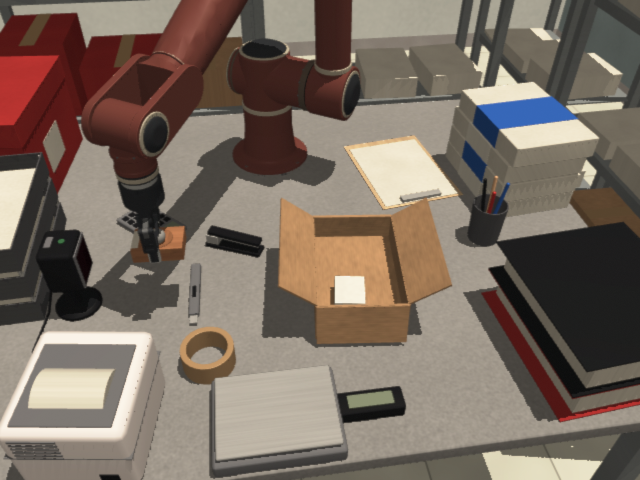

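play_rows(plan=[[2,0,0,0,1],[6,0,0,0,1],[12,0,0,0,1],[18,0,0,0,1],[23,0,0,0,1],[26,0,0,0,1],[27,0,0,0,1],[27,0,0,0,1]])

```text
time: 21.78
tool_pos: [0.5327, -0.2618, 0.1064]
tool_rot: [0.51, 0.49, 0.51, -0.49]
contact_force: [-0.4, 0.5, -2.6]
gripper_width: 0.771
```

play_rows(plan=[[0,0,0,0,1],[0,0,0,0,1],[0,0,0,0,1],[0,0,0,0,1],[0,0,0,0,1],[0,0,0,0,1],[0,0,0,0,1],[0,0,0,0,1]])

```text
time: 22.78
tool_pos: [0.5326, -0.2618, 0.1063]
tool_rot: [0.51, 0.49, 0.51, -0.49]
contact_force: [-0.1, 0.2, -2.8]
gripper_width: 0.77
```

```bash
python3 chk.py w7; python3 yaw.py|head -2
python3 - <<'E'
from h import *
np.set_printoptions(precision=4,suppress=True)
f=grab("scene");W=pts(f);x,y,z=np.moveaxis(W,-1,0)
h,sa,v=cv2.split(cv2.cvtColor(f["img"],cv2.COLOR_RGB2HSV))
m=(abs(z-.139)<.006)&(x>.45)&(x<.62)&(y>-.33)&(y<-.18)&(sa>90)
P=W[m];print("scene tray top",len(P),cv2.minAreaRect(P[:,:2].astype('f')),P.min(0),P.max(0))
l=(abs(z-.139)<.006)&(x>.45)&(x<.62)&(y>-.33)&(y<-.26)&(sa<70)&(v>120);print("label",l.sum(),W[l].mean(0) if l.any() else None)
E
```

```text
tcp [ 0.5326 -0.2618  0.1063] dir [-0.  0. -1.] y [ 0.9992  0.04   -0.    ] [-0.0882  0.2481 -2.7528] 0.7704312550562871
wood depth [    0     0     8     1     7  3486 41108  6983   864   429   361   344
   323   186     0     0     0]
top z 0.1412491795516805 slopes [ 0.0052 -0.0045] y ext -0.03415266911404666 0.035978817805378614 z ext -0.05902128261444601 0.029558626363631962
ball tool 8688 [-0.0419  0.0004 -0.0086] r 0.014427099412536849
end edge slope [ 0.0841 -0.0568]
sides [-0.0837 -0.0335] [-0.0856  0.033 ]
scene tray top 570 ((0.5340691208839417, -0.25218793749809265), (0.0962272509932518, 0.07120388746261597), 85.4168472290039) [ 0.4992 -0.3028  0.133 ] [ 0.5726 -0.2041  0.1431]
label 9 [ 0.5154 -0.3001  0.1404]
```

View pics/w7.png

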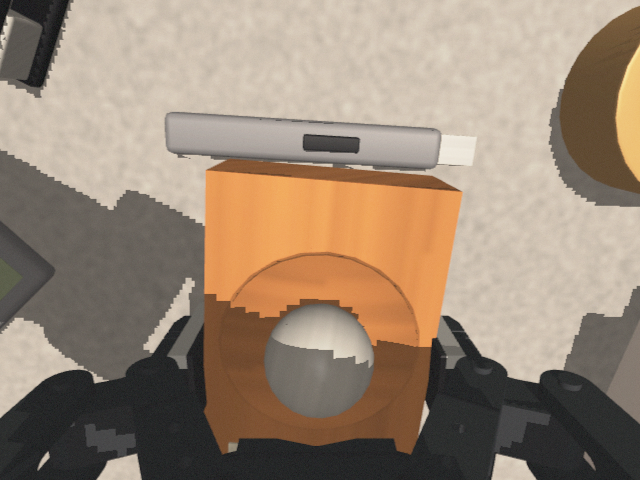

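```bash
python3 -c "
from plant import manip
print(manip.job_done())"
```

```text
the job is handed in; nothing more can be done
None
```

I folded both flaps back, lifted the tray out with the ball in its hollow, turned it about 93° and handed in the job with the label facing the scanner window. `job_done` gives no verdict, so these are my own last checks, at about 23 s of the 64 s allowed:

- **Flaps:** measured at about 2.53 rad (left) and 2.48 rad (right) just after pushing, and still folded back in the picture taken shortly before hand-in.
- **Label:** about 100 mm in front of the window, within a few millimetres sideways. The tray's mid-height is about 126 mm, against 125 mm for the window. By the wrist camera the label is square to the window to about 0.01 rad; the scene camera, from fewer points, gives 0.04 rad.
- **Tray and ball:** the tray is level to about 0.007 rad and held still in the air. The ball was within about 1 mm of the middle in every check.

Two things did not go as planned, both within the limits:
- **Grasp:** the tray slid about 8 mm and turned 0.08 rad in the jaws when they closed. It then stayed steady, and I allowed for it in the final pose.
- **Right flap:** the wrist force read up to 19 N while I was pushing this flap.

I touched nothing else. The other things look unmoved in the pictures, though I did not measure their positions.

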